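# Dispense one wooden disc and slide it onto the round pad

### The job

Press the plunger of the disc dispenser fully down once and let it come up again, so that a single wooden disc comes out onto the bench. Then push that disc with the fingertips, flat along the bench, until it lies wholly on the round cork pad. Do not pick the disc up, let no second disc out, and leave everything else standing where it is.

Things in the scene. Friction and masses are not known exactly. Their poses are not given: they have to be found in the camera images.
- dispenser: plywood dispenser fixed to the bench, 163 mm long, 57 mm wide. Origin: on the bench under the centre of the disc stack. It dispenses towards its own -x; the front face with the 17 mm high mouth is 28 mm from the origin. Open-topped magazine 50 mm tall; the plunger's housing, 77 mm tall, spans x = +68 to +132 mm. The bench between the mouth and the pads on either side is clear
- plunger (a joint): travel of the spring plunger, m: 0 = up (rest), 0.035 = fully down at its stop; straight down, 3 N to start, 8 N at the stop; springs back when released. It drives a blade that pushes the bottom disc out, leaving its centre about 67 mm from the dispenser's origin towards -x; on the way up the blade draws back and the next disc drops. Another press ejects another disc
- plunger_top (a point): centre of the top face of the plunger's round aluminium cap, 42 mm across, 138 mm above the bench at rest, 95 mm from the dispenser's origin towards its +x; moves with the plunger
- disc0: the bottom disc of the stack, the one that comes out: light wood, 40 mm across, 14 mm thick, lying flat, about 14 g. Origin: centre of its underside
- disc1: the second disc of the stack, the same as the first; stays in the dispenser (it drops to the bottom)
- disc2: the third (top) disc of the stack, the same; stays in the dispenser
- round_pad: round cork pad, 90 mm across, 1 mm thin, fixed on the bench to one side of the dispenser's mouth; a disc slides onto it without a step. Origin: its centre, on the bench
- square_pad: square cork pad, 90 x 90 mm, 1 mm thin, fixed on the bench on the other side of the mouth, with the finial on it; not the target. Origin: its centre, on the bench
- finial: a turned wooden finial, 34 mm across and 42 mm tall, standing on the square pad; bystander, leave alone. Origin: centre of its underside
- blank: a rectangular wooden carving blank, 50 x 35 x 40 mm tall, beside the dispenser; bystander, leave alone. Origin: centre of its underside
- ring: a wooden ring, 52 mm outside, 38 mm inside, 18 mm tall, lying flat beside the dispenser; bystander, leave alone. Origin: centre of its underside
- glue: a white glue jar, 50 mm across, 90 mm tall; bystander, leave alone. Origin: centre of its underside
- chisel: a carving chisel with a wooden handle, 200 mm long, lying along its x, about 26 mm tall; bystander, leave alone. Origin: centre of its underside
- brush: a brush with a wooden handle, 200 mm long, lying along its x, about 20 mm tall; bystander, leave alone. Origin: centre of its underside
- cup: a white ceramic cup, 70 mm across, 70 mm tall; bystander, leave alone. Origin: centre of its underside

How it is judged:
By the outcome, as a careful person would: the job done as asked, in the order asked, and still so for the second after the job is handed in, with the robot touching nothing.
It also fails if it takes over 48 s, if anything falls off the work surface, if the arm or the gripper's body presses on something with over 40 N, if the wrist force passes 120 N, or if a joint passes its speed limit or range.

### The arm

A 6-joint arm with a two-finger parallel gripper is mounted at the origin on the work surface. World frame = base frame: x ahead of the robot, y to its left, z up, the work surface at z = 0. Lengths are in m, angles in degrees, forces in N, time in s.
With the tool pointing down it reaches from about 0.3 to 1 m from the base axis. Payload 5.1 kg.
Tool frame: the origin (TCP) lies midway between the tips of the shut fingers; the grasp point (between the pads) lies 19 mm behind it (r.grasp_offset is the distance from the TCP to the grasp point, in m); z points along the fingers, y is the direction in which the jaws open and shut (so a half turn about z gives the same grasp; the last joint's range is limited). The gripper opens to 95 mm and grips with 3 to 60 N. Pads are 20 mm wide; open, the fingers measure 119 mm over their backs; the gripper's body (75 mm by 180 mm) begins 59 mm behind the grasp point.
Start: joints at [66.257, 7.093, 94.555, -0, 78.352, -4.733], TCP at [0.212, 0.615, 0.188] pointing down, gripper open.
Joint ranges: [-149.61, 149.61], [-58.7, 133.49], [1.44, 155.28], [-77.14, 257.14], [18.33, 153.61], [-166.67, 166.67]. Speed limits (degrees/s): [147.25, 147.25, 180, 180, 180, 180].

### API

Orientations are given as [roll, pitch, yaw] about the fixed x, y, z axes, in that order (R = Rz(yaw) Ry(pitch) Rx(roll)).
In Python, from cell import r, viewer, spotter gives the robot as it stands. The module is installed in compiled form; this text tells all that it offers.
- The arm moves only by the tool step_arm, never from a script. Its argument "series" is a list of rows, each a list of 7 numbers: the shift along the tool's x, y, z in mm, then the turn, a rotation vector about the tool's x, y, z in degrees, then the finger opening in mm, from 0 to 95.1. In form: [[tx, ty, tz, rx, ry, rz, jaw], ...]. A call has exactly 8 rows; each row shifts and turns the pose as measured when the row begins, along the tool's axes as they then stand; what a row does not reach is not made up. A row lasts 1/12 s, in which the tool goes at most 41.7 mm and 7.16 degrees, less where a joint would pass 70% of its speed; a pose out of reach is approached as far as the arm can. A call with a gripper value outside its range is refused whole. The fingers move at their own pace and stop on an object; the grip force is fixed at half the most. Time passes only in rows, so rows that do not move let the fingers close, or fill a call up. It gives the time, the measured TCP pose, the force and the opening at its end, in the units of the state.
- r.get_obs(): the state, without advancing time (a new reading comes with each control period).
- viewer.grab_frame(name): name is "side" or "top" or "wrist"; returns the picture (420x560x3 uint8, red, green, blue); there is no depth.
- viewer.camera_params(name): a dict with "camera_matrix" (3x3 intrinsics, pixels), "D" ([k1, k2, p1, p2, k3] as OpenCV has them; the pictures are not rectified), "rvec" (rotation vector, rad) and "tvec" (3), from world to camera coordinates, as OpenCV has them; the wrist camera has in their place "hand_eye" (4x4, takes a point from camera to tool coordinates, whose origin is the TCP and whose axes are the flange's). Camera axes: x right, y down, z forward; pixel columns grow to the right and rows downward; lengths in m; the calibration is good to about 2 mm. A picture is of the moment at which its call begins: read the wrist's pose just before it. camera_params takes no time and is no camera call.
- r.sign_off(): hands the job in, once; it reports no verdict.
Trained networks look in the newest picture that a camera, given by its name, has taken for a name from the list of things; names that differ only in an ending like _2 or _b are one class to them, and where a whole thing is asked for, a point or a joint stands for the part that bears it (a point fixed in the world has none). Each returns a list of dicts, best first, with "confidence" (0 to 1); they miss things now and then, are a little off and sometimes report something else, mostly with a low value. They report only what shows in the picture. A call takes as long as a camera call.
- spotter.spot_in(camera, label): "point" ([x, y, z] in m, in world coordinates, good to about 4 mm: the middle of the surface that is visible of it).
- spotter.mark_of(camera, label): "point" ([x, y, z] in m, in world coordinates, good to about 4 mm: a listed point, or the origin of a listed thing).
The state is a dict: "time_s": time; "joint_positions": joint angles; "joint_velocities": joint speeds; "tau": joint torques, N m; "position": TCP position; "eef_rot": TCP orientation; "contact_force": force on the tool from outside, world axes, zero at the start; "torque": the same for the moment, N m; "gripper_width": finger opening in m.
Only numpy, scipy, OpenCV 4.12 (cv2) and the standard library are available. Lean on these libraries where they do the work, as an engineer would, in place of code of your own. Each camera call takes 0.05 s, during which the arm holds its last target.

## Working session

There is one attempt and no reset: what is moved stays moved. The work goes in short steps, Python scripts to look and compute and a tool call to move; the robot and the scene stay as the last step left them, time stands still between calls to the robot, and variables do not carry over. Pictures are saved under pics/ and viewed, and the job is handed in when it is done.

Besides the shell and the picture viewer there is one more tool, called as name(argument=value, ...), one argument or row to a line, values as JSON. step_arm: Moves the arm, as the interface text tells. Its arguments: {"type":"object","properties":{"series":{"type":"array","items":{"type":"array","items":{"type":"number"}}}},"required":["series"]}

```bash
mkdir -p pics
python3 - <<'E'
from cell import r, viewer, spotter
import cv2
o=r.get_obs(); print({k:o[k] for k in ('time_s','position','eef_rot','contact_force','gripper_width')})
for c in ('top','side'):
    im=viewer.grab_frame(c); cv2.imwrite(f'pics/{c}0.png',im[:,:,::-1])
    for n in ('dispenser','plunger_top','round_pad','square_pad','disc0','finial','blank','ring','glue','chisel','brush','cup') if c=='top' else ('dispenser','plunger_top','round_pad','square_pad'):
        d=spotter.mark_of(c,n)
        print(c,n,[( [round(float(v),4) for v in e['point']],round(e['confidence'],2)) for e in d[:2]])
print(r.get_obs()['time_s'])
E
```

```text
{'time_s': 0.0, 'position': array([0.21150186, 0.61389558, 0.18626703]), 'eef_rot': array([-1.79878833e+02, -1.01401525e-02,  1.60988659e+02]), 'contact_force': array([ 0.71438505, -1.43123894, -0.15916038]), 'gripper_width': 0.09504766016623903}
top dispenser [([0.5719, -0.0276, -0.0019], 0.7)]
top plunger_top [([0.6681, -0.0109, 0.1348], 0.49)]
top round_pad [([0.5563, -0.2002, -0.004], 0.85)]
top square_pad [([0.4994, 0.0984, 0.0025], 0.62)]
top disc0 [([0.5678, -0.0272, 0.0258], 0.64), ([0.5712, -0.0306, -0.0015], 0.35)]
top finial [([0.5012, 0.0998, -0.0002], 0.61)]
top blank [([0.7044, -0.1192, -0.0003], 0.47)]
top ring [([0.6285, 0.1243, -0.0013], 0.69)]
top glue [([0.6659, -0.0138, 0.1308], 0.71), ([0.6473, 0.4465, 0.0005], 0.57)]
top chisel [([0.5254, -0.4531, -0.0003], 0.73)]
top brush [([0.4099, 0.4645, -0.0018], 0.55)]
top cup [([0.6024, -0.3463, 0.0016], 0.75)]
side dispenser [([0.5758, -0.0302, 0.0023], 0.66)]
side plunger_top [([0.6648, -0.0158, 0.1395], 0.63), ([0.5715, -0.0333, -0.0022], 0.61)]
side round_pad [([0.5553, -0.1975, 0.0008], 0.94)]
side square_pad [([0.4974, 0.1087, -0.0001], 0.61), ([0.6534, 0.4451, 0.0007], 0.5)]
0.9
```

View pics/top0.png

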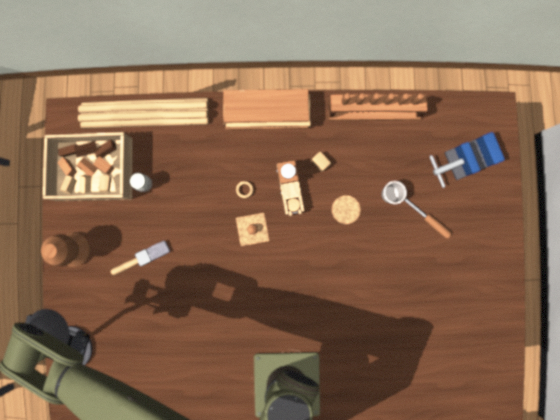

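View pics/side0.png

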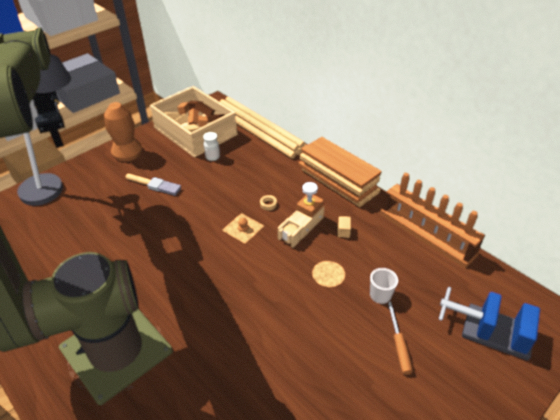

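```bash
cat > h.py <<'E'
from cell import r, viewer, spotter
import numpy as np, cv2, sys
from scipy.spatial.transform import Rotation as Ro
def pose():
    o=r.get_obs(); return np.array(o['position']),Ro.from_euler('xyz',o['eef_rot'],degrees=True),o
def plan(target,yaw,maxmm=38,maxdeg=6.5,n=None):
    p,R,o=pose(); G=Ro.from_euler('xyz',[180,0,yaw],degrees=True); t=np.array(target)
    D=np.linalg.norm(t-p)*1000; A=np.degrees((R.inv()*G).magnitude())
    k=n or max(1,int(np.ceil(max(D/maxmm,A/maxdeg))))
    print('dist',round(D,1),'ang',round(A,1),'rows',k)
    for i in range(k):
        s=R.inv().apply(t-p)*1000/(k-i); w=np.degrees((R.inv()*G).as_rotvec())/(k-i)
        s=np.round(s); w=np.round(w,1); print([*map(float,s),*map(float,w)])
        p=p+R.apply(s/1000); R=R*Ro.from_rotvec(w,degrees=True)
def st():
    p,R,o=pose(); print(round(o['time_s'],2),p.round(4),np.round(o['eef_rot'],2),'F',np.round(o['contact_force'],1),'w',round(o['gripper_width'],4))
def proj(c,P):
    k=viewer.camera_params(c); K=np.array(k['camera_matrix']);D=np.array(k['D'])
    if 'rvec' in k: rv,tv=np.array(k['rvec']),np.array(k['tvec'])
    else:
        p,R,o=pose(); T=np.eye(4);T[:3,:3]=R.as_matrix();T[:3,3]=p
        M=np.linalg.inv(T@np.array(k['hand_eye'])); rv=cv2.Rodrigues(M[:3,:3])[0]; tv=M[:3,3]
    return cv2.projectPoints(np.array(P,float).reshape(-1,1,3),rv,tv,K,D)[0].reshape(-1,2)
E
python3 - <<'E'
from h import *
plan([0.58,-0.04,0.32],107,maxmm=33)
print(viewer.camera_params('wrist'))
E
```

```text
dist 762.6 ang 54.0 rows 24
[-23.0, -21.0, -6.0, -0.0, 0.0, 2.2]
[-24.0, -20.0, -5.0, -0.0, 0.0, 2.3]
[-25.0, -19.0, -6.0, -0.0, 0.0, 2.2]
[-26.0, -18.0, -5.0, -0.0, 0.0, 2.3]
[-26.0, -17.0, -6.0, -0.0, 0.0, 2.2]
[-27.0, -16.0, -5.0, -0.0, 0.0, 2.3]
[-28.0, -15.0, -6.0, -0.0, 0.0, 2.2]
[-28.0, -14.0, -5.0, -0.0, 0.0, 2.3]
[-29.0, -12.0, -6.0, -0.0, 0.0, 2.2]
[-29.0, -11.0, -5.0, -0.0, 0.0, 2.3]
[-30.0, -10.0, -6.0, -0.0, 0.0, 2.2]
[-30.0, -9.0, -5.0, -0.0, 0.0, 2.3]
[-30.0, -8.0, -6.0, -0.0, 0.0, 2.2]
[-31.0, -7.0, -5.0, -0.0, 0.0, 2.3]
[-31.0, -5.0, -6.0, -0.0, 0.0, 2.2]
[-31.0, -4.0, -5.0, -0.0, 0.0, 2.3]
[-31.0, -3.0, -6.0, -0.0, 0.0, 2.2]
[-31.0, -2.0, -5.0, -0.0, 0.0, 2.3]
[-31.0, -1.0, -6.0, -0.0, 0.0, 2.2]
[-31.0, 1.0, -5.0, -0.0, 0.0, 2.3]
[-31.0, 2.0, -6.0, -0.0, 0.0, 2.2]
[-31.0, 3.0, -5.0, -0.0, 0.0, 2.3]
[-31.0, 4.0, -6.0, -0.0, 0.0, 2.2]
[-31.0, 5.0, -5.0, -0.0, 0.0, 2.3]
{'camera_matrix': array([[340.79989679,   0.        , 277.20118493],
       [  0.        , 340.79989679, 202.97298826],
       [  0.        ,   0.        ,   1.        ]]), 'D': array([-0.06422422,  0.        ,  0.        ,  0.        ,  0.        ]), 'hand_eye': array([[ 2.92937984e-04, -9.71750057e-01, -2.36012162e-01,
         6.64113243e-02],
       [ 9.99999197e-01,  5.75705620e-04, -1.12919698e-03,
         3.11006406e-04],
       [ 1.23317076e-03, -2.36011642e-01,  9.71749445e-01,
        -1.97722103e-01],
       [ 0.00000000e+00,  0.00000000e+00,  0.00000000e+00,
         1.00000000e+00]])}
```

step_arm(
  series=[
    [-23,-21,-10,0,0,2.2,0],
    [-24,-20,-10,0,0,2.3,0],
    [-25,-19,-8,0,0,2.2,0],
    [-26,-18,-6,0,0,2.3,0],
    [-26,-17,-6,0,0,2.2,0],
    [-27,-16,-5,0,0,2.3,0],
    [-28,-15,-6,0,0,2.2,0],
    [-28,-14,-5,0,0,2.3,0],
  ],
)

```text
time_s: 1.57
position: [0.3335, 0.3895, 0.2432]
eef_rot: [-179.8, 0.0, 142.7]
contact_force: [-0.1, 1.1, -0.1]
gripper_width: 0.0471
```

step_arm(
  series=[
    [-29,-12,-6,0,0,2.2,0],
    [-29,-11,-5,0,0,2.3,0],
    [-30,-10,-6,0,0,2.2,0],
    [-30,-9,-5,0,0,2.3,0],
    [-30,-8,-6,0,0,2.2,0],
    [-31,-7,-5,0,0,2.3,0],
    [-31,-5,-6,0,0,2.2,0],
    [-31,-4,-5,0,0,2.3,0],
  ],
)

```text
time_s: 2.23
position: [0.4596, 0.1589, 0.292]
eef_rot: [179.8, 0.1, 123.9]
contact_force: [0.9, 0.5, -0.2]
gripper_width: 0.0009
```

Run:
```python
from h import *
st(); plan([0.58,-0.04,0.32],107,n=8)
```

```text
2.23 [0.4596 0.1589 0.292 ] [1.7978e+02 1.1000e-01 1.2391e+02] F [ 0.9  0.5 -0.2] w 0.0009
dist 234.2 ang 16.9 rows 8
[-29.0, -1.0, -3.0, 0.0, 0.0, 2.1]
[-29.0, -0.0, -4.0, 0.0, 0.0, 2.1]
[-29.0, 1.0, -3.0, 0.0, 0.0, 2.1]
[-29.0, 2.0, -4.0, 0.0, 0.0, 2.1]
[-29.0, 3.0, -3.0, 0.1, 0.0, 2.1]
[-29.0, 4.0, -4.0, 0.0, 0.0, 2.1]
[-29.0, 4.0, -3.0, 0.1, 0.0, 2.2]
[-28.0, 6.0, -4.0, 0.0, 0.1, 2.1]
```

step_arm(
  series=[
    [-29,-1,-3,0,0,2.1,0],
    [-29,0,-4,0,0,2.1,0],
    [-29,1,-3,0,0,2.1,0],
    [-29,2,-4,0,0,2.1,0],
    [-29,3,-3,0,0,2.1,0],
    [-22,4,-4,0,0,2.1,0],
    [-10,2,-3,0,0,2.2,0],
    [0,0,0,0,0,2.1,0],
  ],
)

```text
time_s: 2.9
position: [0.5582, -0.0066, 0.3205]
eef_rot: [179.4, 0.2, 105.6]
contact_force: [-0.1, -0.0, -0.1]
gripper_width: 0.0003
```

Run:
```python
from h import *
st()
im=viewer.grab_frame('wrist'); cv2.imwrite('pics/w1.png',im[:,:,::-1])
for n in ('dispenser','plunger_top','round_pad','disc0','finial','blank'):
    print(n,[(np.round(e['point'],4),round(e['confidence'],2)) for e in spotter.mark_of('wrist',n)[:2]])
print(proj('wrist',[[.6665,-.0135,.138],[.573,-.029,.05],[.556,-.199,0]]).round())
```

```text
2.9 [ 0.5582 -0.0066  0.3205] [1.7944e+02 1.7000e-01 1.0559e+02] F [-0.1 -0.  -0.1] w 0.0003
dispenser [(array([ 0.5743, -0.0342, -0.0058]), 0.65)]
plunger_top [(array([ 0.6634, -0.0166,  0.1373]), 0.78), (array([ 0.57  , -0.0283,  0.0301]), 0.49)]
round_pad []
disc0 [(array([ 0.5693, -0.0278,  0.0286]), 0.94)]
finial [(array([ 0.5   ,  0.1033, -0.0033]), 0.63), (array([ 0.5023,  0.0999, -0.0027]), 0.56)]
blank [(array([0.4986, 0.1021, 0.0013]), 0.29)]
[[364. 213.]
 [282. 189.]
 [243. 277.]]
```

View pics/w1.png

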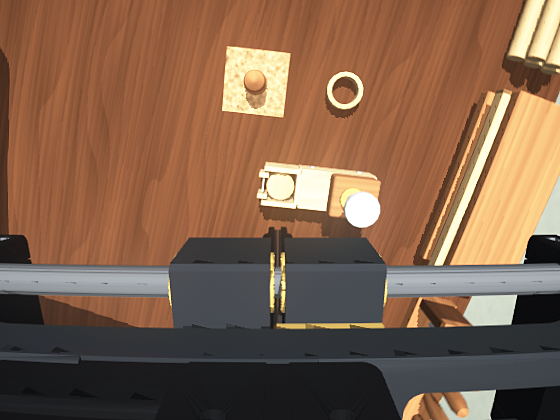

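```bash
cat >> h.py <<'E'
def back(c,uv,z):
    k=viewer.camera_params(c); K=np.array(k['camera_matrix']);D=np.array(k['D'])
    if 'rvec' in k:
        M=np.eye(4);M[:3,:3]=cv2.Rodrigues(np.array(k['rvec']))[0];M[:3,3]=k['tvec']; C=np.linalg.inv(M)
    else:
        p,R,o=pose(); T=np.eye(4);T[:3,:3]=R.as_matrix();T[:3,3]=p; C=T@np.array(k['hand_eye'])
    u=cv2.undistortPoints(np.array(uv,float).reshape(-1,1,2),K,D).reshape(-1,2)
    d=np.c_[u,np.ones(len(u))]@C[:3,:3].T; o=C[:3,3]
    return o+d*((z-o[2])/d[:,2])[:,None]
E
python3 - <<'E'
from h import *
print(back('wrist',[[362,209]],.138),back('wrist',[[281,187]],.042),back('wrist',[[254,80]],.035))
im=cv2.imread('pics/top0.png')
cv2.imwrite('pics/top0z.png',cv2.resize(im[130:260,210:370],None,fx=5,fy=4.6,interpolation=cv2.INTER_CUBIC)[:600,:800])
im=cv2.imread('pics/w1.png')
cv2.imwrite('pics/w1z.png',cv2.resize(im[150:240,250:390],None,fx=5,fy=5,interpolation=cv2.INTER_CUBIC))
E
```

```text
[[ 0.6620275  -0.00923096  0.138     ]] [[ 0.57158818 -0.02769414  0.042     ]] [[0.49616631 0.10243903 0.035     ]]
```

View pics/top0z.png

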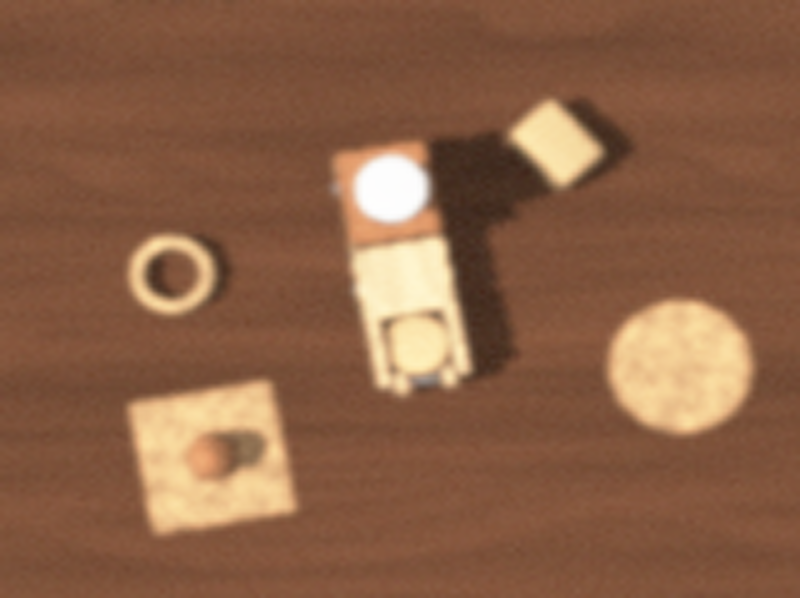

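View pics/w1z.png

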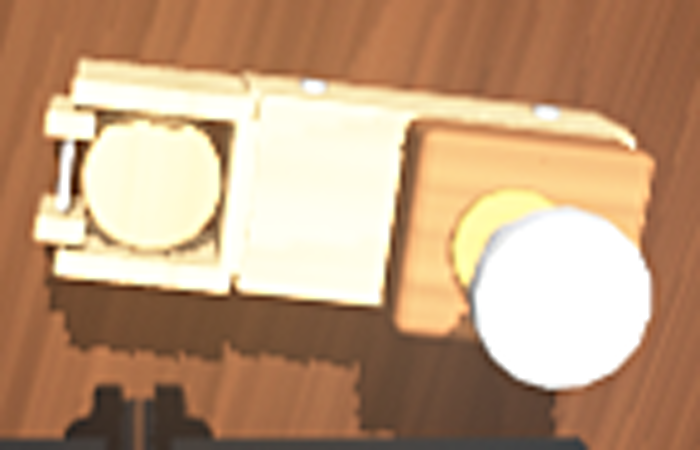

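Run:
```python
from h import *
for uv,z in (((288.4,170.65),.138),((293.6,205),.042),((346.2,209.6),.001),((251.8,228.6),.038)): print(back('top',[uv],z).round(4))
plan([.6635,-.0115,.165],107,n=8)
```

```text
[[ 0.6628 -0.0134  0.138 ]]
[[ 0.5675 -0.0295  0.042 ]]
[[ 0.5524 -0.1984  0.001 ]]
[[0.4966 0.1014 0.038 ]]
dist 188.2 ang 1.2 rows 8
[-5.0, 12.0, 19.0, 0.1, 0.0, -0.1]
[-4.0, 12.0, 20.0, 0.1, 0.0, -0.1]
[-5.0, 13.0, 19.0, 0.1, 0.0, -0.1]
[-5.0, 12.0, 20.0, 0.0, 0.0, -0.1]
[-4.0, 13.0, 19.0, 0.1, 0.0, -0.2]
[-5.0, 12.0, 20.0, 0.0, 0.0, -0.1]
[-4.0, 13.0, 19.0, 0.1, 0.1, -0.2]
[-5.0, 12.0, 20.0, 0.0, 0.0, -0.1]
```

step_arm(
  series=[
    [-5,13,19,0.1,0,-0.1,0],
    [-5,13,20,0.1,0,-0.1,0],
    [-5,13,19,0.1,0,-0.1,0],
    [-5,13,20,0,0,-0.1,0],
    [-5,13,19,0.1,0,-0.2,0],
    [-5,13,20,0,0,-0.1,0],
    [-5,13,19,0.1,0,-0.2,0],
    [-3,12,18,0,0,-0.1,0],
  ],
)

```text
time_s: 3.92
position: [0.6736, -0.0056, 0.1714]
eef_rot: [179.1, 0.5, 107.6]
contact_force: [-0.1, -0.1, -0.0]
gripper_width: 0.0002
```

Run:
```python
from h import *
st(); plan([.6635,-.012,.144],107,n=4)
```

```text
3.92 [ 0.6736 -0.0056  0.1714] [179.09   0.49 107.63] F [-0.1 -0.1 -0. ] w 0.0002
dist 29.9 ang 1.2 rows 4
[-1.0, -3.0, 7.0, 0.2, 0.1, 0.2]
[-1.0, -3.0, 7.0, 0.2, 0.1, 0.1]
[-0.0, -3.0, 7.0, 0.3, 0.1, 0.2]
[-1.0, -3.0, 6.0, 0.2, 0.2, 0.1]
```

step_arm(
  series=[
    [-1,-4,5,0.2,0.1,0.2,0],
    [-1,-4,5,0.2,0.1,0.1,0],
    [-1,-3,5,0.3,0.1,0.2,0],
    [0,0,5,0.2,0.2,0.1,0],
    [0,0,0,0,0,0,0],
    [0,0,0,0,0,0,0],
    [0,0,0,0,0,0,0],
    [0,0,0,0,0,0,0],
  ],
)

```text
time_s: 4.58
position: [0.6609, -0.0102, 0.1487]
eef_rot: [-179.7, -0.1, 107.2]
contact_force: [0.5, -0.2, 0.1]
gripper_width: 0.0004
```

Run:
```python
from h import *
im=viewer.grab_frame('side'); cv2.imwrite('pics/s2.png',cv2.resize(im[130:290,220:400,::-1],None,fx=4,fy=3.7,interpolation=cv2.INTER_CUBIC))
im=viewer.grab_frame('wrist'); cv2.imwrite('pics/w2.png',im[:,:,::-1])
st(); plan([.6635,-.012,.142],107,n=2)
```

```text
4.68 [ 0.6611 -0.0102  0.1487] [-1.7974e+02 -1.4000e-01  1.0718e+02] F [ 0.5 -0.1 -0.6] w 0.0006
dist 7.4 ang 0.3 rows 2
[-1.0, 1.0, 3.0, -0.1, -0.1, 0.1]
[-1.0, 1.0, 4.0, -0.2, -0.0, 0.1]
```

View pics/s2.png

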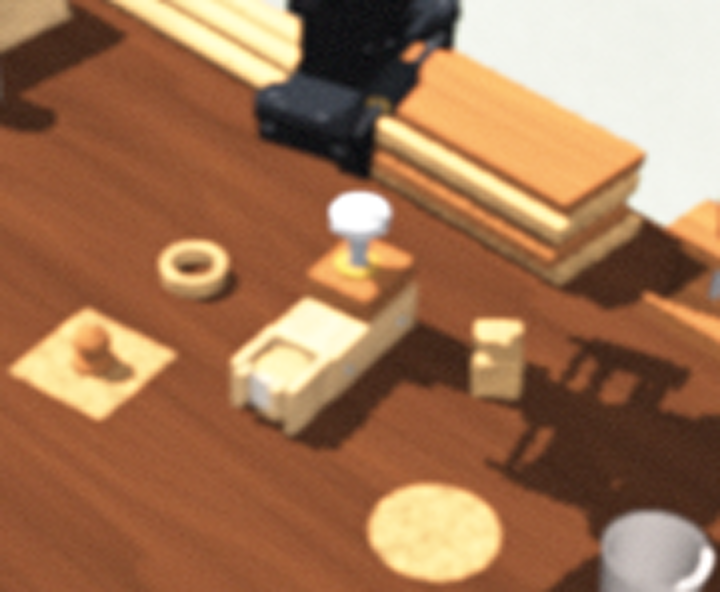

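View pics/w2.png

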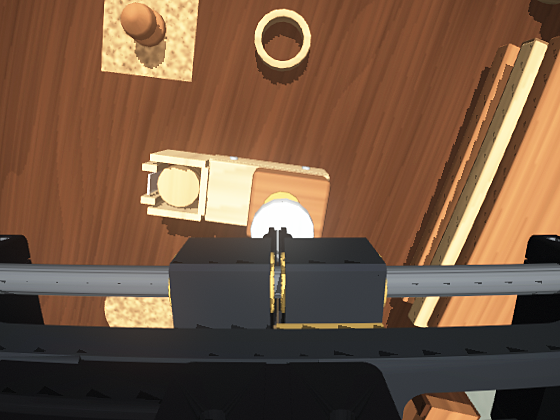

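Run:
```python
from h import *
p,R,o=pose()
for q in (p,[.663,-.012,.138]):
  a=proj('side',[q])[0]; print(((a-[220,130])*[4,3.7]).round(), proj('wrist',[q]).round(1))
print(back('wrist',[[283,227]],.138))
im=cv2.imread('pics/w2.png'); cv2.imwrite('pics/w2z.png',cv2.resize(im[180:250,220:340],None,fx=6,fy=6,interpolation=cv2.INTER_CUBIC))
```

```text
[351. 200.] [[277.9 231.9]]
[354. 210.] [[280. 230.]]
[[ 0.66421347 -0.00947982  0.138     ]]
```

View pics/w2z.png

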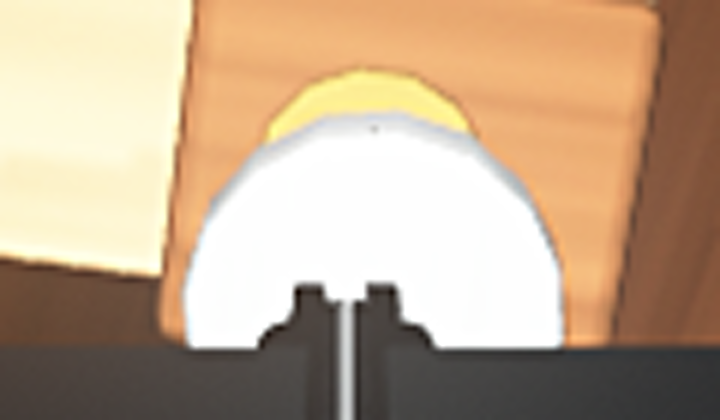

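Run:
```python
from h import *
im=cv2.imread('pics/s2.png'); cv2.imwrite('pics/s2z.png',cv2.resize(im[0:300,200:500],None,fx=2,fy=2,interpolation=cv2.INTER_CUBIC))
```

```text
(no output)
```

View pics/s2z.png

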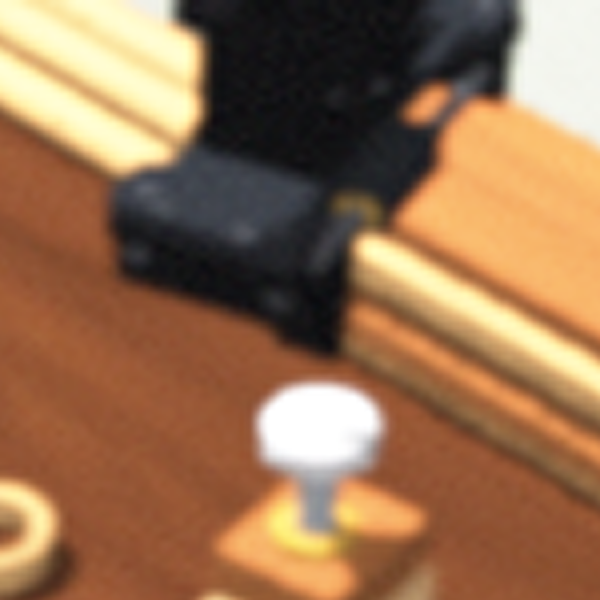

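step_arm(
  series=[
    [-1,1,2,0,0,0,0],
    [-1,1,2,0,0,0,0],
    [0,0,2,0,0,0,0],
    [0,0,2,0,0,0,0],
    [0,0,3,0,0,0,0],
    [0,0,3,0,0,0,0],
    [0,0,0,0,0,0,0],
    [0,0,0,0,0,0,0],
  ],
)

```text
time_s: 5.35
position: [0.6641, -0.0116, 0.1335]
eef_rot: [-179.8, -0.1, 107.2]
contact_force: [-0.1, 0.5, -0.4]
gripper_width: 0.0001
```

Run:
```python
from h import *
st()
im=viewer.grab_frame('side'); cv2.imwrite('pics/s3.png',cv2.resize(im[130:230,260:360,::-1],None,fx=6,fy=6,interpolation=cv2.INTER_CUBIC))
```

```text
5.35 [ 0.6641 -0.0116  0.1335] [-1.7977e+02 -1.3000e-01  1.0719e+02] F [-0.1  0.5 -0.4] w 0.0001
```

View pics/s3.png

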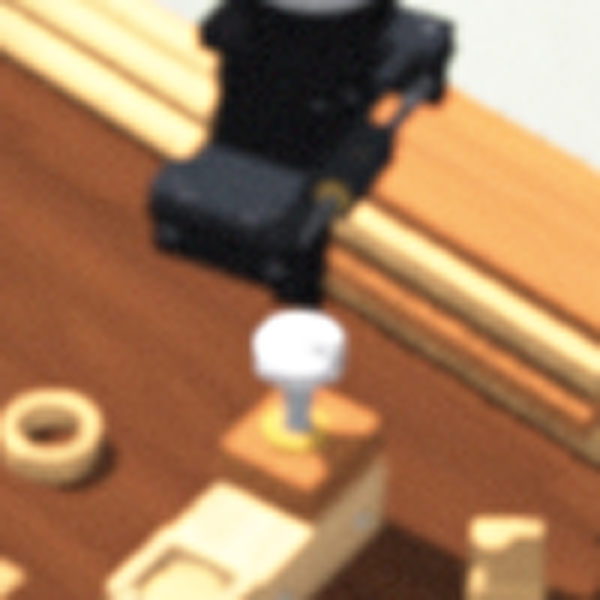

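step_arm(
  series=[
    [0,0,2,0,0,0,0],
    [0,0,2,0,0,0,0],
    [0,0,2,0,0,0,0],
    [0,0,2,0,0,0,0],
    [0,0,0,0,0,0,0],
    [0,0,0,0,0,0,0],
    [0,0,0,0,0,0,0],
    [0,0,0,0,0,0,0],
  ],
)

```text
time_s: 6.07
position: [0.664, -0.0116, 0.1247]
eef_rot: [-179.8, -0.1, 107.2]
contact_force: [0.1, -0.1, -0.6]
gripper_width: 0.0004
```

Run:
```python
from h import *
st()
im=viewer.grab_frame('side'); cv2.imwrite('pics/s4.png',cv2.resize(im[130:230,260:360,::-1],None,fx=6,fy=6,interpolation=cv2.INTER_CUBIC))
im=viewer.grab_frame('wrist'); cv2.imwrite('pics/w4.png',im[:,:,::-1])
```

```text
6.07 [ 0.664  -0.0116  0.1247] [-1.7977e+02 -1.3000e-01  1.0719e+02] F [ 0.1 -0.1 -0.6] w 0.0004
```

View pics/s4.png

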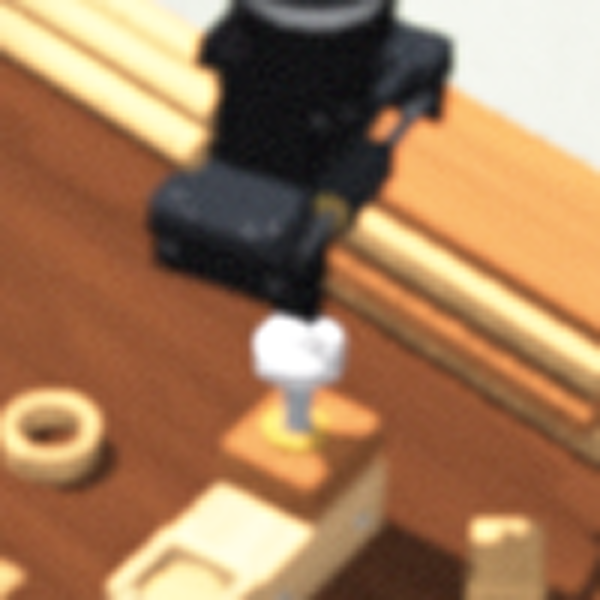

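View pics/w4.png

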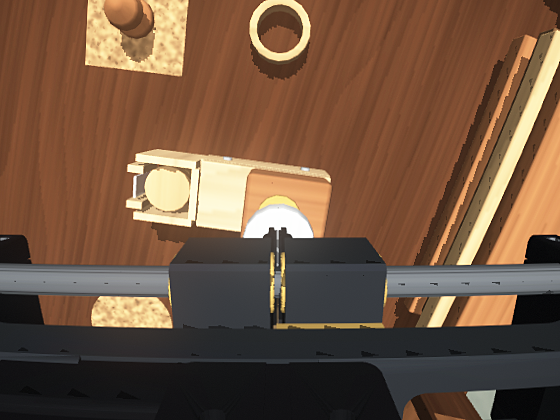

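step_arm(
  series=[
    [0,0,2,0,0,0,0],
    [0,0,2,0,0,0,0],
    [0,0,2,0,0,0,0],
    [0,0,0,0,0,0,0],
    [0,0,0,0,0,0,0],
    [0,0,0,0,0,0,0],
    [0,0,0,0,0,0,0],
    [0,0,0,0,0,0,0],
  ],
)

```text
time_s: 6.83
position: [0.664, -0.0116, 0.1182]
eef_rot: [-179.8, -0.1, 107.2]
contact_force: [0.6, -0.8, -0.1]
gripper_width: 0.0003
```

Run:
```python
from h import *
st()
im=viewer.grab_frame('side'); cv2.imwrite('pics/s5.png',cv2.resize(im[130:230,260:360,::-1],None,fx=6,fy=6,interpolation=cv2.INTER_CUBIC))
```

```text
6.83 [ 0.664  -0.0116  0.1182] [-1.7978e+02 -1.3000e-01  1.0719e+02] F [ 0.6 -0.8 -0.1] w 0.0003
```

View pics/s5.png

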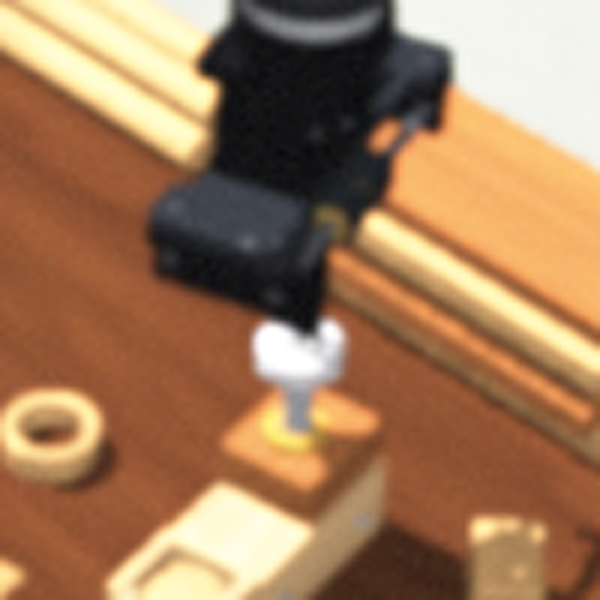

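step_arm(
  series=[
    [0,0,2,0,0,0,0],
    [0,0,2,0,0,0,0],
    [0,0,2,0,0,0,0],
    [0,0,0,0,0,0,0],
    [0,0,0,0,0,0,0],
    [0,0,0,0,0,0,0],
    [0,0,0,0,0,0,0],
    [0,0,0,0,0,0,0],
  ],
)

```text
time_s: 7.55
position: [0.664, -0.0116, 0.1115]
eef_rot: [-179.8, -0.1, 107.2]
contact_force: [0.8, 1.0, -0.0]
gripper_width: 0.0006
```

Run:
```python
from h import *
st()
im=viewer.grab_frame('side'); cv2.imwrite('pics/s6.png',cv2.resize(im[130:230,260:360,::-1],None,fx=6,fy=6,interpolation=cv2.INTER_CUBIC))
im=viewer.grab_frame('wrist'); cv2.imwrite('pics/w6.png',im[:,:,::-1])
```

```text
7.55 [ 0.664  -0.0116  0.1115] [-1.7978e+02 -1.3000e-01  1.0719e+02] F [ 0.8  1.  -0. ] w 0.0006
```

View pics/s6.png

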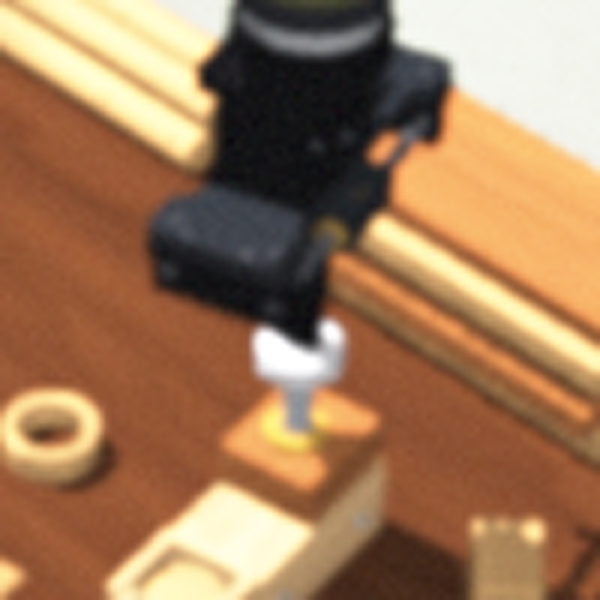

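View pics/w6.png

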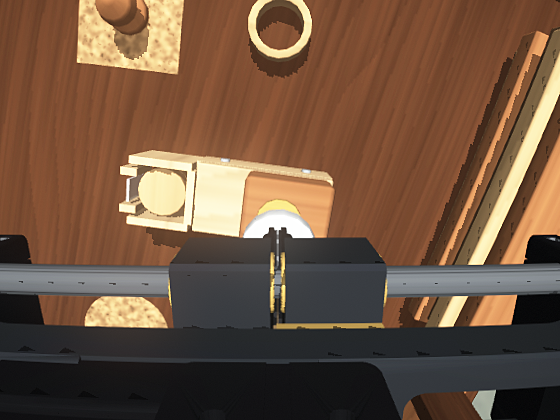

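Run:
```python
from h import *
p,R,o=pose()
for x in (0.004,0.006,.01):
  for z in (0,-.01,-.02,-.025,-.03): print(x,z,proj('wrist',[p+R.apply([x,0,z])]).round(1))
```

```text
0.004 0 [[277.9 225.7]]
0.004 -0.01 [[278.  230.9]]
0.004 -0.02 [[278.  236.6]]
0.004 -0.025 [[278.  239.7]]
0.004 -0.03 [[278. 243.]]
0.006 0 [[277.9 222.5]]
0.006 -0.01 [[278.  227.6]]
0.006 -0.02 [[278.  233.2]]
0.006 -0.025 [[278.  236.2]]
0.006 -0.03 [[278.1 239.4]]
0.01 0 [[277.9 216.2]]
0.01 -0.01 [[278.  220.9]]
0.01 -0.02 [[278.  226.2]]
0.01 -0.025 [[278.  229.1]]
0.01 -0.03 [[278.1 232.1]]
```

step_arm(
  series=[
    [0,0,2,0,0,0,0],
    [0,0,2,0,0,0,0],
    [0,0,0,0,0,0,0],
    [0,0,0,0,0,0,0],
    [0,0,0,0,0,0,0],
    [0,0,0,0,0,0,0],
    [0,0,0,0,0,0,0],
    [0,0,0,0,0,0,0],
  ],
)

```text
time_s: 8.32
position: [0.6643, -0.0116, 0.1099]
eef_rot: [-179.8, -0.1, 107.2]
contact_force: [-2.2, 0.1, 2.8]
gripper_width: 0.0003
```

step_arm(
  series=[
    [0,0,5,0,0,0,0],
    [0,0,5,0,0,0,0],
    [0,0,5,0,0,0,0],
    [0,0,5,0,0,0,0],
    [0,0,5,0,0,0,0],
    [0,0,3,0,0,0,0],
    [0,0,2,0,0,0,0],
    [0,0,2,0,0,0,0],
  ],
)

```text
time_s: 8.98
position: [0.6649, -0.0117, 0.0825]
eef_rot: [-179.9, -0.0, 107.2]
contact_force: [-2.8, -0.2, 7.8]
gripper_width: 0.0002
```

Run:
```python
from h import *
st()
im=viewer.grab_frame('side'); cv2.imwrite('pics/s7.png',cv2.resize(im[130:230,260:360,::-1],None,fx=6,fy=6,interpolation=cv2.INTER_CUBIC))
```

```text
8.98 [ 0.6649 -0.0117  0.0825] [-1.7990e+02 -5.0000e-02  1.0721e+02] F [-2.8 -0.2  7.8] w 0.0002
```

View pics/s7.png

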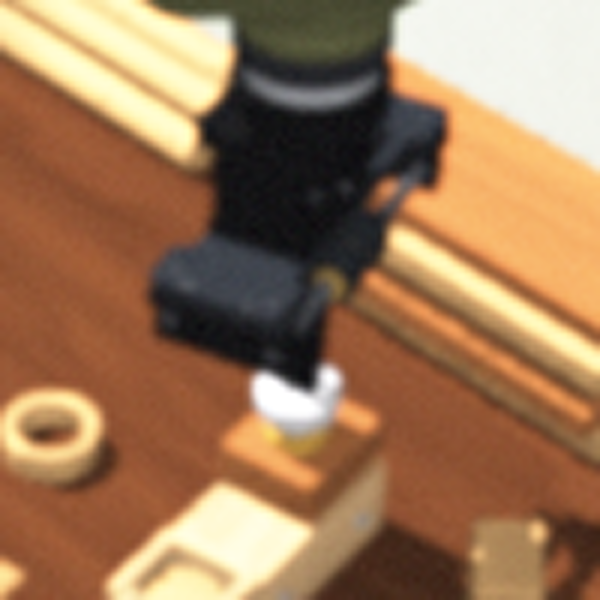

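step_arm(
  series=[
    [0,0,2,0,0,0,0],
    [0,0,2,0,0,0,0],
    [0,0,2,0,0,0,0],
    [0,0,2,0,0,0,0],
    [0,0,2,0,0,0,0],
    [0,0,2,0,0,0,0],
    [0,0,2,0,0,0,0],
    [0,0,2,0,0,0,0],
  ],
)

```text
time_s: 9.7
position: [0.665, -0.0117, 0.0762]
eef_rot: [-179.8, -0.1, 107.2]
contact_force: [-6.4, 0.0, 11.5]
gripper_width: 0.0007
```

Run:
```python
from h import *
st()
im=viewer.grab_frame('side'); cv2.imwrite('pics/s8.png',cv2.resize(im[150:250,240:340,::-1],None,fx=6,fy=6,interpolation=cv2.INTER_CUBIC))
```

```text
9.7 [ 0.665  -0.0117  0.0762] [-1.7980e+02 -5.0000e-02  1.0724e+02] F [-6.4  0.  11.5] w 0.0007
```

View pics/s8.png

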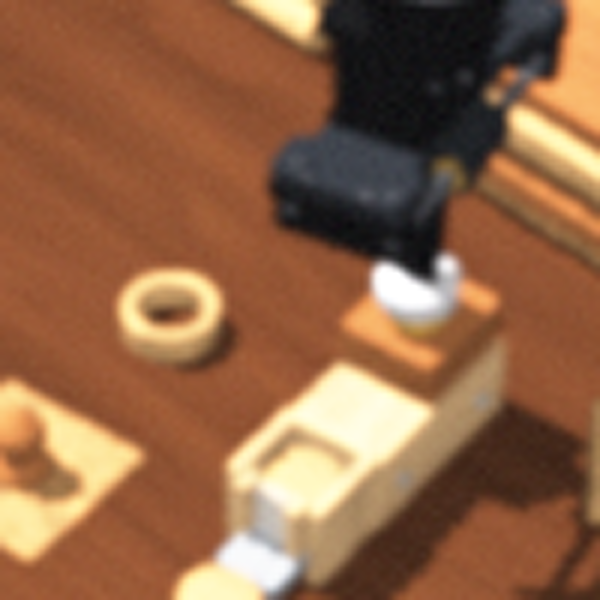

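step_arm(
  series=[
    [0,0,3,0,0,0,0],
    [0,0,3,0,0,0,0],
    [0,0,4,0,0,0,0],
    [0,0,4,0,0,0,0],
    [0,0,4,0,0,0,0],
    [0,0,4,0,0,0,0],
    [0,0,4,0,0,0,0],
    [0,0,4,0,0,0,0],
  ],
)

```text
time_s: 10.42
position: [0.6649, -0.0117, 0.0761]
eef_rot: [-179.6, -0.1, 107.3]
contact_force: [-11.3, 0.0, 19.3]
gripper_width: 0.0002
```

At the stop (z unchanged while the force rose). Now back straight up.

step_arm(
  series=[
    [0,0,-5,0,0,0,0],
    [0,0,-6,0,0,0,0],
    [0,0,-7,0,0,0,0],
    [0,0,-8,0,0,0,0],
    [0,0,-10,0,0,0,0],
    [0,0,-12,0,0,0,0],
    [0,0,-15,0,0,0,0],
    [0,0,-20,0,0,0,0],
  ],
)

```text
time_s: 11.08
position: [0.6628, -0.0114, 0.1581]
eef_rot: [-179.1, -0.2, 107.3]
contact_force: [1.1, 0.2, 0.1]
gripper_width: 0.0005
```

Run:
```python
from h import *
st()
im=viewer.grab_frame('side'); cv2.imwrite('pics/s9.png',cv2.resize(im[150:310,220:380,::-1],None,fx=3.7,fy=3.7,interpolation=cv2.INTER_CUBIC))
for c in ('side','top'):
    if c=='top': im=viewer.grab_frame(c); cv2.imwrite('pics/t9.png',im[:,:,::-1])
    print(c,[(np.round(e['point'],4),round(e['confidence'],2)) for e in spotter.mark_of(c,'disc0')])
```

```text
11.08 [ 0.6628 -0.0114  0.1581] [-179.14   -0.23  107.3 ] F [1.1 0.2 0.1] w 0.0005
side [(array([ 0.5748, -0.0254,  0.0177]), 0.63), (array([ 0.5077, -0.0397,  0.0007]), 0.61)]
top [(array([0.4985, 0.0984, 0.0031]), 0.57), (array([ 0.5535, -0.2002, -0.0039]), 0.37)]
```

View pics/s9.png

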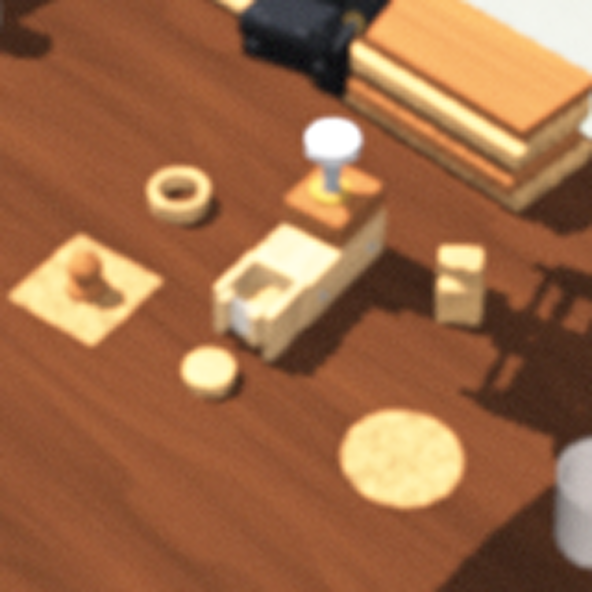

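View pics/t9.png

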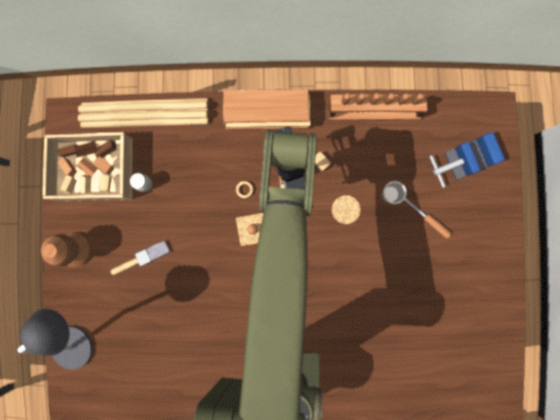

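Run:
```python
from h import *
print(back('side',[[276.5,249.2]],.014),back('side',[[328.6,273.5]],.001))
plan([.49,.02,.158],107,n=6)
```

```text
[[ 0.50538614 -0.04242597  0.014     ]] [[ 0.55635512 -0.19990913  0.001     ]]
dist 177.0 ang 0.7 rows 6
[14.0, -26.0, 1.0, -0.1, -0.0, 0.1]
[14.0, -26.0, 0.0, -0.1, -0.0, 0.0]
[13.0, -26.0, 0.0, -0.1, -0.0, 0.1]
[14.0, -26.0, 1.0, -0.1, -0.0, 0.0]
[13.0, -27.0, 0.0, -0.1, -0.1, 0.1]
[13.0, -26.0, 1.0, -0.1, -0.0, 0.0]
```

step_arm(
  series=[
    [14,-26,0,-0.1,0,0,24],
    [14,-26,0,-0.1,0,0,24],
    [14,-26,0,-0.1,0,0,24],
    [14,-26,0,-0.1,0,0,24],
    [13,-26,0,-0.1,0,0,24],
    [11,-22,0,0,0,0,24],
    [0,0,0,0,0,0,24],
    [0,0,0,0,0,0,24],
  ],
)

```text
time_s: 11.95
position: [0.4808, 0.0211, 0.1436]
eef_rot: [-178.6, -0.6, 107.2]
contact_force: [0.3, -1.0, -0.0]
gripper_width: 0.0239
```

Run:
```python
from h import *
st()
im=viewer.grab_frame('side'); cv2.imwrite('pics/s10.png',cv2.resize(im[110:270,160:340,::-1],None,fx=4.4,fy=3.7,interpolation=cv2.INTER_CUBIC))
im=viewer.grab_frame('wrist'); cv2.imwrite('pics/w10.png',im[:,:,::-1])
p,R,o=pose()
for q in ([0,0,0],[0,0,-.026],[0,.09,-.078],[0,-.09,-.078]): print(q,((proj('side',[p+R.apply(q)])[0]-[160,110])*[4.4,3.7]).round(),proj('wrist',[p+R.apply(q)]).round())
```

```text
11.95 [0.4808 0.0211 0.1436] [-178.65   -0.64  107.25] F [ 0.3 -1.  -0. ] w 0.0239
[0, 0, 0] [413. 369.] [[278. 232.]]
[0, 0, -0.026] [412. 343.] [[278. 247.]]
[0, 0.09, -0.078] [486. 221.] [[503. 293.]]
[0, -0.09, -0.078] [329. 363.] [[ 54. 293.]]
```

View pics/s10.png

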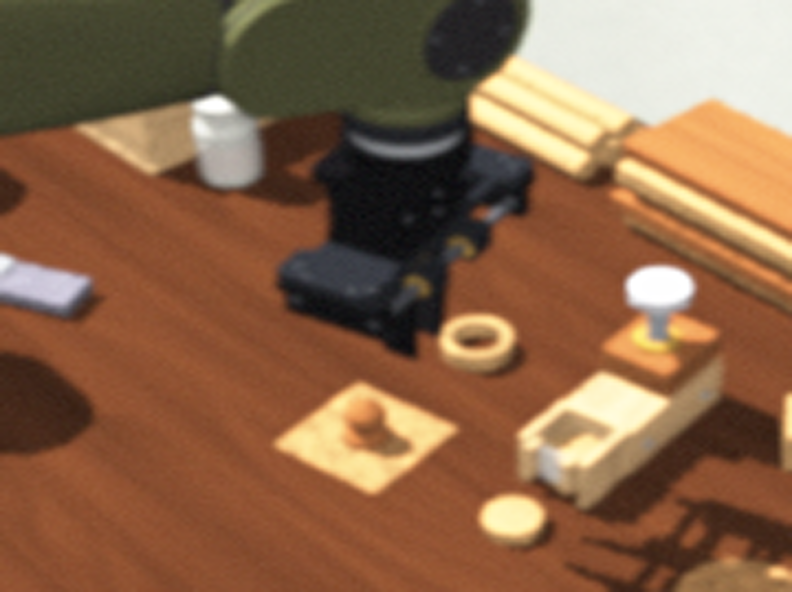

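View pics/w10.png

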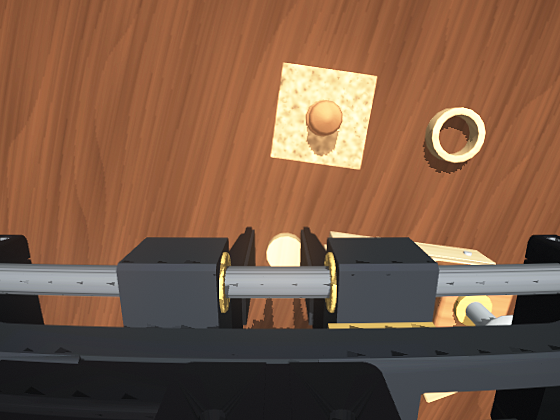

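Run:
```python
from h import *
st(); plan([.484,.031,.01],107.2,n=6)
```

```text
12.05 [0.4817 0.0209 0.1439] [-178.63   -0.64  107.23] F [0.8 0.4 0.1] w 0.0243
dist 134.3 ang 1.5 rows 6
[1.0, 1.0, 22.0, -0.2, -0.1, 0.0]
[1.0, 1.0, 22.0, -0.2, -0.1, 0.0]
[1.0, 1.0, 22.0, -0.2, -0.1, 0.0]
[2.0, 1.0, 23.0, -0.3, -0.1, 0.0]
[1.0, 2.0, 22.0, -0.2, -0.1, 0.0]
[2.0, 1.0, 23.0, -0.3, -0.1, 0.0]
```

step_arm(
  series=[
    [1,1,18,-0.2,-0.1,0,24],
    [2,1,20,-0.2,-0.1,0,24],
    [2,1,20,-0.2,-0.1,0,24],
    [2,1,20,-0.3,-0.1,0,24],
    [2,0,18,-0.2,-0.1,0,24],
    [1,0,10,-0.3,-0.1,0,24],
    [0,0,5,0,0,0,24],
    [0,0,0,0,0,0,24],
  ],
)

```text
time_s: 12.72
position: [0.4914, 0.0302, 0.0285]
eef_rot: [179.7, 0.1, 107.1]
contact_force: [0.0, 0.5, 0.4]
gripper_width: 0.0242
```

```bash
cat > v.py <<'E'
from h import *
n=sys.argv[1]
st()
im=viewer.grab_frame('side'); cv2.imwrite(f'pics/s{n}.png',cv2.resize(im[150:310,200:360,::-1],None,fx=3.7,fy=3.7,interpolation=cv2.INTER_CUBIC))
im=viewer.grab_frame('wrist'); cv2.imwrite(f'pics/w{n}.png',im[:,:,::-1])
E
python3 v.py 11
```

```text
12.72 [0.4914 0.0302 0.0285] [1.7967e+02 1.0000e-01 1.0709e+02] F [0.  0.5 0.4] w 0.0242
```

View pics/s11.png

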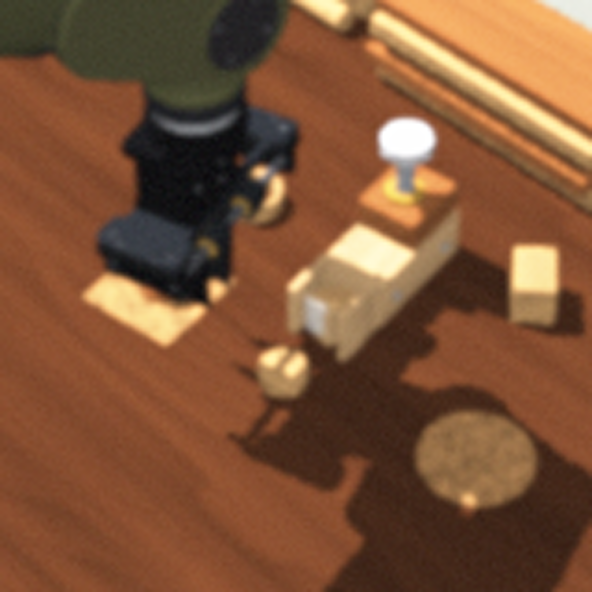

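View pics/w11.png

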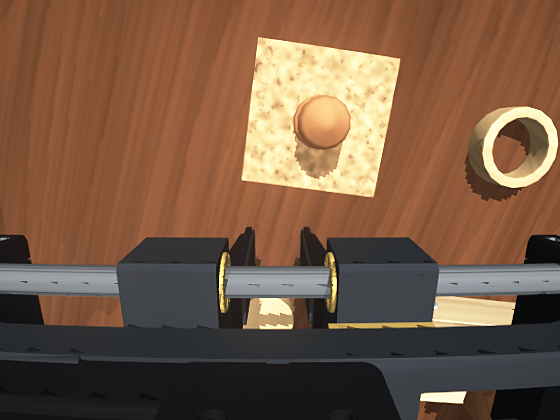

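Run:
```python
from h import *
p,R,o=pose()
k=viewer.camera_params('side'); Rm=cv2.Rodrigues(np.array(k['rvec']))[0]; print('side cam',(-Rm.T@np.array(k['tvec'])).round(3))
f=lambda q:((proj('side',[p+R.apply(q)])[0]-[200,150])*3.7).round()
for x in (.0375,-.0375):
  for y in (-.09,-.05,.09):
    print(x,y,[(z,f([x,y,z])) for z in (-.052,-.078,-.1,-.12)])
for y in (-.018,.018): print('tip',y,[(z,f([0,y,z])) for z in (0,-.026)], [(z,f([-.01,y,z])) for z in (0,-.026)])
im=cv2.imread('pics/s11.png'); cv2.imwrite('pics/s11z.png',cv2.resize(im[80:330,80:330],None,fx=2.4,fy=2.4,interpolation=cv2.INTER_CUBIC))
```

```text
side cam [-0.137 -0.743  1.086]
0.0375 -0.09 [(-0.052, array([100., 324.])), (-0.078, array([ 96., 301.])), (-0.1, array([ 94., 280.])), (-0.12, array([ 91., 261.]))]
0.0375 -0.05 [(-0.052, array([129., 290.])), (-0.078, array([126., 267.])), (-0.1, array([124., 246.])), (-0.12, array([122., 227.]))]
0.0375 0.09 [(-0.052, array([223., 181.])), (-0.078, array([222., 157.])), (-0.1, array([221., 136.])), (-0.12, array([220., 117.]))]
-0.0375 -0.09 [(-0.052, array([184., 361.])), (-0.078, array([183., 337.])), (-0.1, array([181., 316.])), (-0.12, array([179., 297.]))]
-0.0375 -0.05 [(-0.052, array([213., 326.])), (-0.078, array([211., 302.])), (-0.1, array([210., 281.])), (-0.12, array([209., 262.]))]
-0.0375 0.09 [(-0.052, array([304., 212.])), (-0.078, array([304., 188.])), (-0.1, array([304., 167.])), (-0.12, array([304., 148.]))]
tip -0.018 [(0, array([196., 327.])), (-0.026, array([194., 304.]))] [(0, array([207., 332.])), (-0.026, array([205., 309.]))]
tip 0.018 [(0, array([220., 298.])), (-0.026, array([218., 275.]))] [(0, array([230., 302.])), (-0.026, array([229., 279.]))]
```

View pics/s11z.png

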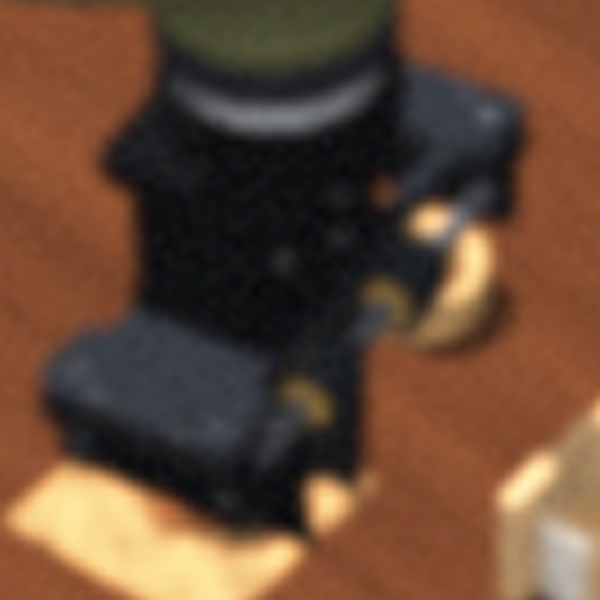

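step_arm(
  series=[
    [0,-2,8,0.1,0,0,24],
    [0,-2,8,0.1,0,0,24],
    [0,-2,8,0.1,0,0,24],
    [0,-1,7,0,0,0,24],
    [0,0,5,0,0,0,24],
    [0,0,3,0,0,0,24],
    [0,0,0,0,0,0,24],
    [0,0,0,0,0,0,24],
  ],
)

```text
time_s: 13.48
position: [0.4887, 0.0272, -0.0097]
eef_rot: [179.5, 0.3, 107.0]
contact_force: [0.9, -0.3, -0.7]
gripper_width: 0.024
```

```bash
python3 v.py 12
```

```text
13.48 [ 0.4887  0.0272 -0.0097] [179.54   0.27 107.05] F [ 0.9 -0.3 -0.7] w 0.024
```

View pics/s12.png

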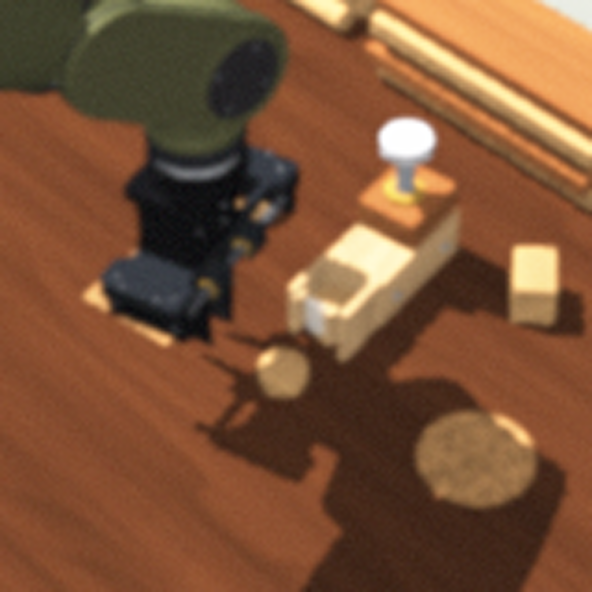

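View pics/w12.png

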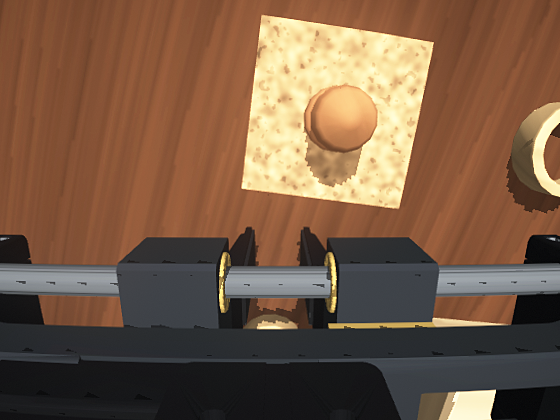

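step_arm(
  series=[
    [0,-1,2,0.2,0,0,24],
    [0,-1,2,0.2,0,0,24],
    [0,-1,2,0,0,0,24],
    [0,0,2,0,0,0,24],
    [0,0,1,0,0,0,24],
    [0,0,0,0,0,0,24],
    [0,0,0,0,0,0,24],
    [0,0,0,0,0,0,24],
  ],
)

```text
time_s: 14.25
position: [0.487, 0.0263, -0.0181]
eef_rot: [179.8, 0.3, 107.1]
contact_force: [-0.7, -0.5, 0.6]
gripper_width: 0.024
```

```bash
python3 v.py 13
python3 - <<'E'
from h import *
im=cv2.imread('pics/s13.png'); cv2.imwrite('pics/s13z.png',cv2.resize(im[200:450,100:350],None,fx=2.4,fy=2.4,interpolation=cv2.INTER_CUBIC))
p,R,o=pose()
f=lambda q:(((proj('side',[q])[0]-[200,150])*3.7-[100,200])*2.4).round()
for x in (-.01,.01):
  for y in (-.024,.024):
    q=p+R.apply([x,y,0]); print(x,y,f([q[0],q[1],0]),f([q[0],q[1],.01]))
E
```

```text
14.25 [ 0.487   0.0263 -0.0181] [179.81   0.34 107.06] F [-0.7 -0.5  0.6] w 0.024
-0.01 -0.024 [246. 404.] [245. 383.]
-0.01 0.024 [321. 310.] [320. 290.]
0.01 -0.024 [195. 381.] [193. 361.]
0.01 0.024 [270. 289.] [269. 268.]
```

View pics/s13z.png

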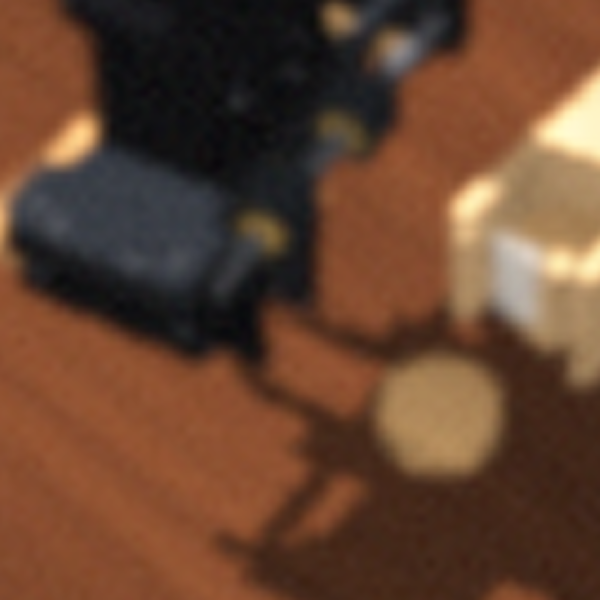

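step_arm(
  series=[
    [0,-1,2,0,0,0,24],
    [0,-1,2,0,0,0,24],
    [-4,0,0,0,0,0,24],
    [-6,0,0,0,0,0,24],
    [-6,0,0,0,0,0,24],
    [-6,0,0,0,0,0,24],
    [-4,0,0,0,0,0,24],
    [0,0,0,0,0,0,24],
  ],
)

```text
time_s: 15.02
position: [0.4938, -0.0022, -0.022]
eef_rot: [179.8, 0.4, 107.1]
contact_force: [-0.4, 0.0, 0.4]
gripper_width: 0.0238
```

```bash
python3 v.py 14
python3 - <<'E'
from h import *
im=cv2.imread('pics/s14.png'); cv2.imwrite('pics/s14z.png',cv2.resize(im[200:450,100:350],None,fx=2.4,fy=2.4,interpolation=cv2.INTER_CUBIC))
p,R,o=pose(); d=R.inv().apply(np.array([.506,-.041,p[2]])-p); print('disc in tool',d.round(4)); d=R.inv().apply(np.array([.555,-.199,p[2]])-p); print('pad in tool',d.round(4))
E
```

```text
15.02 [ 0.4938 -0.0022 -0.022 ] [179.77   0.37 107.06] F [-0.4  0.   0.4] w 0.0238
disc in tool [-0.0413  0.0004  0.0003]
pad in tool [-0.2067  0.0008  0.0013]
```

View pics/s14z.png

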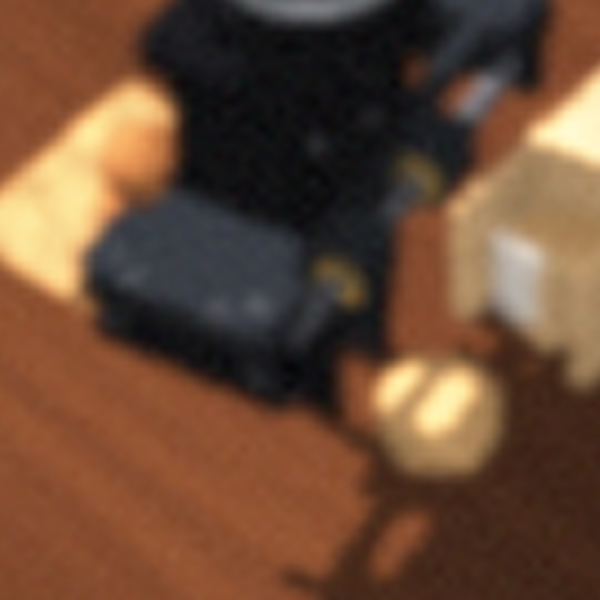

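View pics/w14.png

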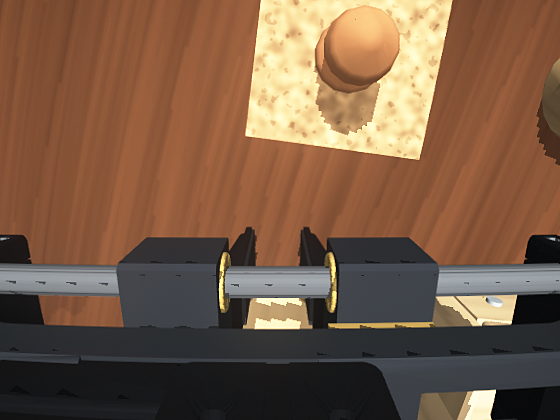

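step_arm(
  series=[
    [-3,0,0,0,0,0,24],
    [-4,0,0,0,0,0,24],
    [-4,0,0,0,0,0,24],
    [-4,0,0,0,0,0,24],
    [-4,0,0,0,0,0,24],
    [-4,0,0,0,0,0,24],
    [-3,0,0,0,0,0,24],
    [-2,0,0,0,0,0,24],
  ],
)

```text
time_s: 15.78
position: [0.5023, -0.0305, -0.022]
eef_rot: [179.8, 0.3, 107.1]
contact_force: [-0.1, 0.7, 0.4]
gripper_width: 0.0239
```

```bash
python3 v.py 15
python3 - <<'E'
from h import *
im=cv2.imread('pics/s15.png'); cv2.imwrite('pics/s15z.png',cv2.resize(im[200:500,150:450],None,fx=2,fy=2,interpolation=cv2.INTER_CUBIC))
E
```

```text
15.78 [ 0.5023 -0.0305 -0.022 ] [179.79   0.34 107.14] F [-0.1  0.7  0.4] w 0.0239
```

View pics/s15z.png

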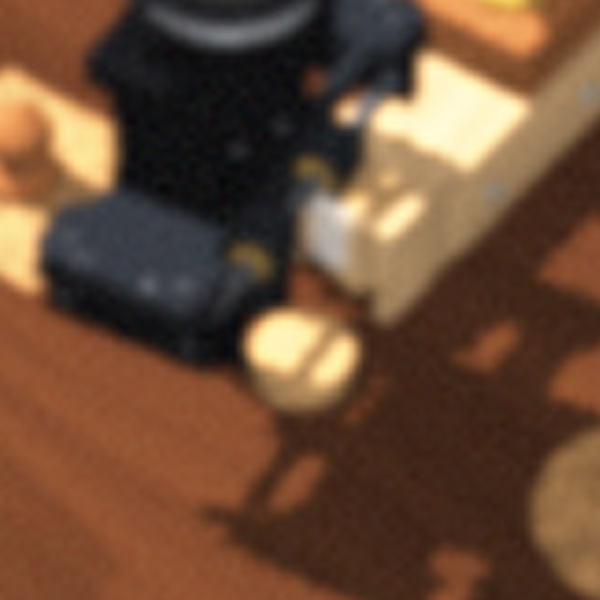

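step_arm(
  series=[
    [-4,0,0,0,0,0,24],
    [-5,0,0,0,0,0,24],
    [-5,0,0,0,0,0,24],
    [-5,0,0,0,0,0,24],
    [-5,0,0,0,0,0,24],
    [-5,0,0,0,0,0,24],
    [-4,0,0,0,0,0,24],
    [-3,0,0,0,0,0,24],
  ],
)

```text
time_s: 16.55
position: [0.5137, -0.068, -0.0219]
eef_rot: [179.8, 0.3, 107.2]
contact_force: [-0.2, 0.1, 0.1]
gripper_width: 0.0241
```

```bash
python3 v.py 16
python3 - <<'E'
from h import *
p,R,o=pose(); d=R.inv().apply(np.array([.555,-.199,p[2]])-p); print('pad in tool',d.round(4))
E
```

```text
16.55 [ 0.5137 -0.068  -0.0219] [179.8    0.33 107.17] F [-0.2  0.1  0.1] w 0.0241
pad in tool [-0.1374  0.0007  0.0008]
```

View pics/s16.png

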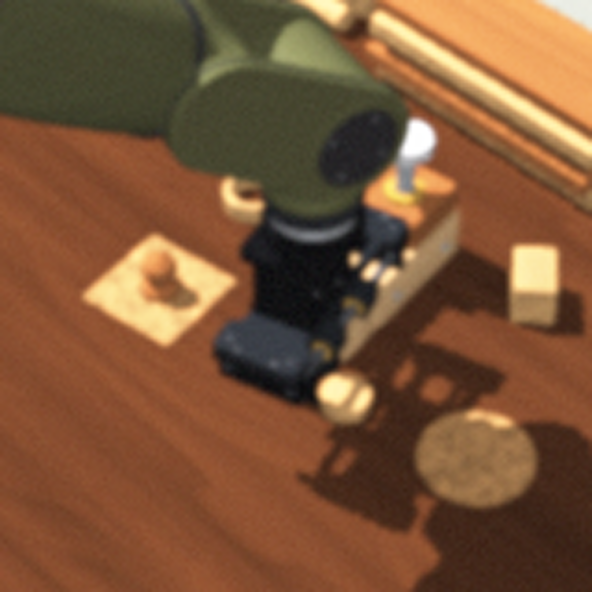

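step_arm(
  series=[
    [-4,0,0,0,0,0,24],
    [-6,0,0,0,0,0,24],
    [-7,0,0,0,0,0,24],
    [-7,0,0,0,0,0,24],
    [-7,0,0,0,0,0,24],
    [-7,0,0,0,0,0,24],
    [-5,0,0,0,0,0,24],
    [-4,0,0,0,0,0,24],
  ],
)

```text
time_s: 17.32
position: [0.5288, -0.1169, -0.0217]
eef_rot: [179.8, 0.3, 107.2]
contact_force: [-0.6, 0.7, -0.4]
gripper_width: 0.0244
```

```bash
python3 v.py 17
python3 - <<'E'
from h import *
p,R,o=pose(); d=R.inv().apply(np.array([.555,-.199,p[2]])-p); print('pad in tool',d.round(4))
E
```

```text
17.32 [ 0.5288 -0.1169 -0.0217] [179.81   0.32 107.21] F [-0.6  0.7 -0.4] w 0.0244
pad in tool [-0.0861  0.0007  0.0005]
```

View pics/s17.png

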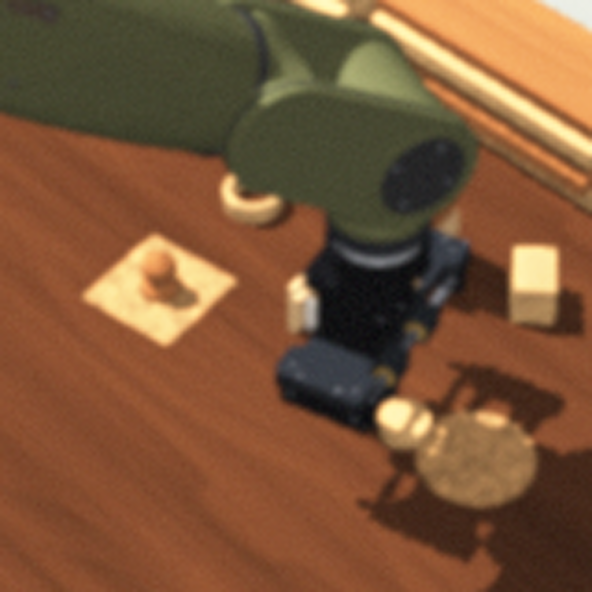

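step_arm(
  series=[
    [-4,0,0,0,0,0,24],
    [-6,0,0,0,0,0,24],
    [-7,0,0,0,0,0,24],
    [-7,0,0,0,0,0,24],
    [-7,0,0,0,0,0,24],
    [-6,0,0,0,0,0,24],
    [-5,0,0,0,0,0,24],
    [-3,0,0,0,0,0,24],
  ],
)

```text
time_s: 18.08
position: [0.5431, -0.1636, -0.0216]
eef_rot: [179.8, 0.3, 107.2]
contact_force: [0.6, -0.5, 0.3]
gripper_width: 0.0239
```

```bash
python3 v.py 18
python3 - <<'E'
from h import *
p,R,o=pose(); d=R.inv().apply(np.array([.555,-.199,p[2]])-p); print('pad in tool',d.round(4))
E
```

```text
18.08 [ 0.5431 -0.1636 -0.0216] [179.82   0.31 107.25] F [ 0.6 -0.5  0.3] w 0.0239
pad in tool [-0.0375  0.0008  0.0002]
```

View pics/s18.png

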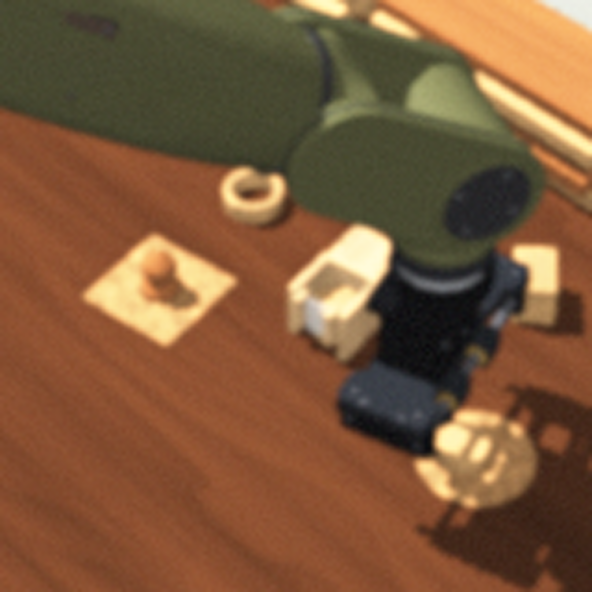

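step_arm(
  series=[
    [-3,0,0,0,0,0,24],
    [-3,0,0,0,0,0,24],
    [-3,0,0,0,0,0,24],
    [-2,0,0,0,0,0,24],
    [-1,0,0,0,0,0,24],
    [0,0,0,0,0,0,24],
    [0,0,0,0,0,0,24],
    [5,0,0,0,0,0,24],
  ],
)

```text
time_s: 18.85
position: [0.5454, -0.1709, -0.0216]
eef_rot: [179.8, 0.3, 107.2]
contact_force: [0.5, -0.6, 0.2]
gripper_width: 0.024
```

step_arm(
  series=[
    [6,0,0,0,0,0,24],
    [8,0,0,0,0,0,24],
    [10,0,0,0,0,0,24],
    [10,0,-10,0,0,0,24],
    [10,0,-20,0,0,0,24],
    [5,0,-30,0,0,0,24],
    [0,0,-35,0,0,0,24],
    [0,0,-35,0,0,0,24],
  ],
)

```text
time_s: 19.52
position: [0.5184, -0.1118, 0.1003]
eef_rot: [-179.0, -0.6, 107.4]
contact_force: [0.6, -0.5, 0.5]
gripper_width: 0.0237
```

```bash
python3 v.py 19
```

```text
19.52 [ 0.5184 -0.1118  0.1003] [-179.03   -0.62  107.4 ] F [ 0.6 -0.5  0.5] w 0.0237
```

View pics/s19.png

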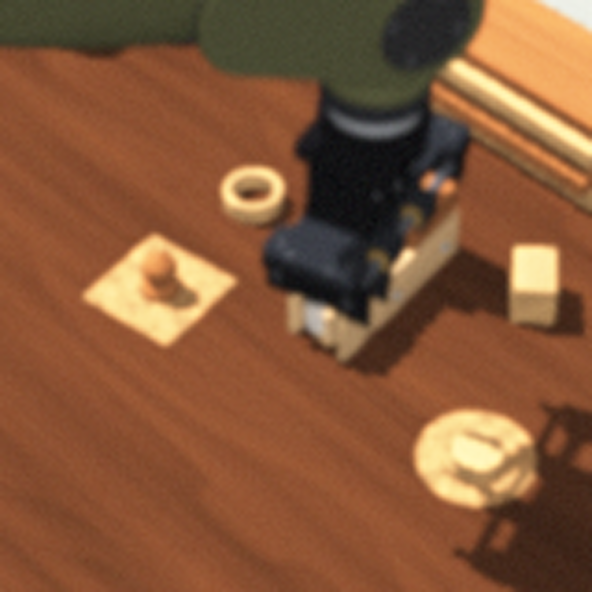

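step_arm(
  series=[
    [0,-15,-20,0,0,0,24],
    [0,-25,-20,0,0,0,24],
    [0,-25,-20,0,0,0,24],
    [5,-25,-15,0,0,0,24],
    [10,-20,-10,0,0,0,24],
    [15,-10,0,0,0,0,24],
    [10,0,0,0,0,0,24],
    [0,0,0,0,0,0,24],
  ],
)

```text
time_s: 20.28
position: [0.3907, -0.1059, 0.1923]
eef_rot: [-179.6, -0.2, 107.7]
contact_force: [-0.0, 0.2, -0.5]
gripper_width: 0.0235
```

```bash
python3 v.py 20
python3 - <<'E'
from h import *
im=viewer.grab_frame('top'); cv2.imwrite('pics/t20.png',cv2.resize(im[100:270,200:420,::-1],None,fx=3.6,fy=3.5,interpolation=cv2.INTER_CUBIC))
for c in ('side','top'): print(c,[(np.round(e['point'],4),round(e['confidence'],2)) for e in spotter.mark_of(c,'disc0')],[(np.round(e['point'],4),round(e['confidence'],2)) for e in spotter.mark_of(c,'round_pad')][:1])
E
```

```text
20.28 [ 0.3907 -0.1059  0.1923] [-179.64   -0.19  107.66] F [-0.   0.2 -0.5] w 0.0235
side [(array([ 5.570e-01, -1.989e-01, -1.000e-04]), 0.72), (array([ 0.5756, -0.0259,  0.0186]), 0.47)] [(array([ 5.540e-01, -1.977e-01, -2.000e-04]), 0.58)]
top [(array([ 0.5675, -0.0278,  0.0132]), 0.57), (array([ 0.556 , -0.1966,  0.    ]), 0.51)] [(array([ 0.5541, -0.1985, -0.0042]), 0.9)]
```

View pics/s20.png

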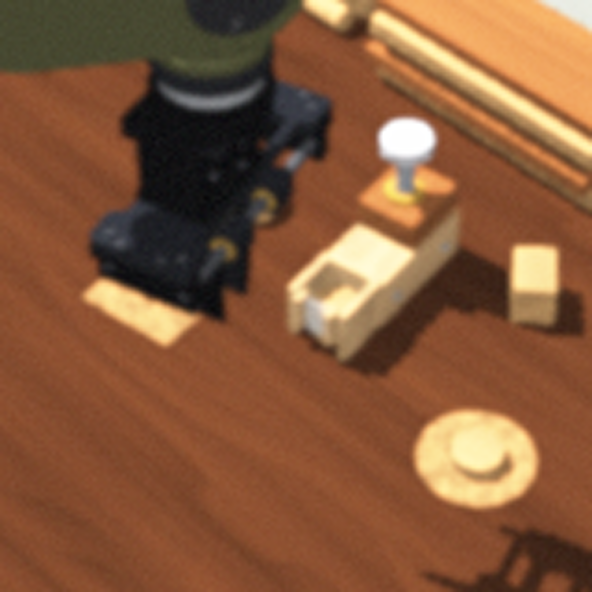

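View pics/t20.png

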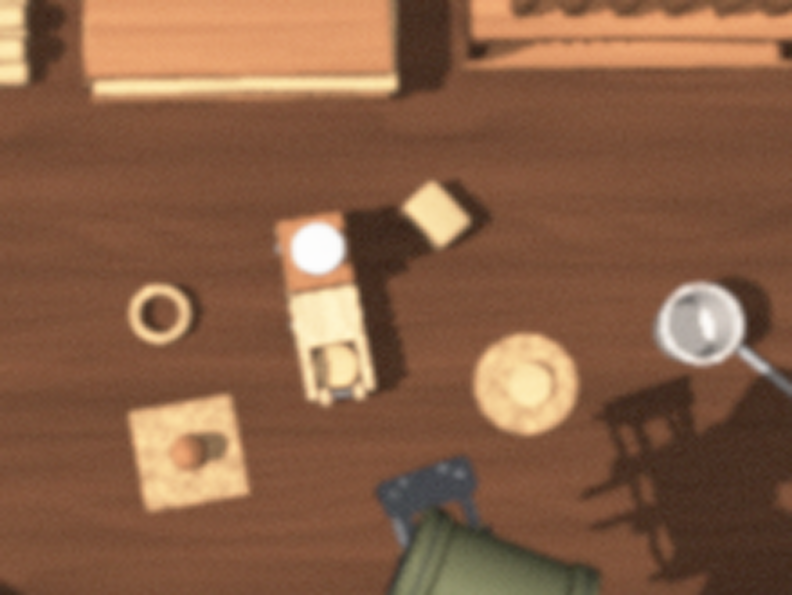

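The top view shows the disc at (530,383) on the pad, which is centred at (526,384). It lies well inside, and nothing else has moved.

```bash
python3 -c "
from cell import r
print(r.sign_off())"
```

```text
the job is handed in; nothing more can be done
None
```

The job is done and handed in at about 20.5 s of the 48 s allowed. One disc came out and now lies near the middle of the round cork pad.

**Press:** I pressed the plunger about 35 mm, once. I took it as fully down because the height stopped changing while the force rose from 11.5 N to 19 N. I then released it, and the side view showed the plunger back up and a single disc in front of the mouth.

**Push:** I cradled the disc between the two fingertips, 24 mm apart, and pushed it flat along the bench onto the pad. The force readings stayed under about 1 N throughout the push. The arm then moved clear of everything.

**Last checks:**
- **Disc on the pad:** the side camera put the disc at (0.557, -0.199) and the top camera at (0.556, -0.197). Both put the pad centre at (0.554, -0.198), so the disc is about 3 mm off centre against the 25 mm it could be off.
- **Everything else:** the plunger is up, no second disc is out, and the finial, ring, blank and cup look unmoved in the final top view. The glue, chisel and brush were outside my last crops, and the arm did not go near them after the first move.

**What disagreed:** the fingertips met the plunger cap at a reported height of about 111 mm, not the listed 138 mm. The pictures also showed the tips about 26 mm above the reported TCP (the nominal fingertip point). I allowed for this by pushing at a reported height of about -22 mm, which put the tips roughly 5 mm above the bench.

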